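# Index the vial carousel and hold the sprung reader hood just under its balance point

## Task

Turn the vial changer's carousel one click clockwise (seen from above) by its orange wing knob, so that the red-capped vial clicks in under the blue hood of the reader. Then raise the hood by its front bar just past its balance point, without letting it spring away to its open stop, and ease it back to just below that point (within about ten degrees, its pointer on the yellow band of the scale). Finish still holding the bar there with the fingers, so that the hood neither drops nor opens; leave the things standing round about alone.

Things in the scene. Friction and masses are not known exactly. Their poses are not given: they have to be found in the camera images.
- changer: vial changer, fixed: grey base plate 215 (x) x 235 (y) x 12 mm. Origin on the worktop, x to its rear, y left, z up. Carousel axis at x 0, y +45 mm; blue hood at the right, its middle at y -27 mm, top at z 105 mm, its left edge 37 mm right of the carousel axis; white column behind it; black drum 100 mm across at the hinge's right end, up to z 150 mm
- carousel (a joint): angle of the carousel, rad, anticlockwise positive from above; 0 = red-capped vial under the hood. A sprung pawl clicks it to rest and centres it every 1.047 rad (60 degrees); about 0.2 N m turns it out of a notch, past halfway it pulls on into the next. Starts one click anticlockwise of 0 (near +1.047)
- knob (a point): grip point of the orange wing knob on the carousel's axis, 140 mm up. The wing is an upright slab 16 mm thick, 50 mm long, z 110 to 156 mm, on a 15 mm post; its length lies along this point's y axis (along the changer's y at joint 0, turning with the joint), so pinch it across x
- red_vial (a point): middle of the top of the one red-capped vial (cap 24 mm across, top at z 75 mm); the other five have black caps. All are fixed in the carousel at radius 56 mm
- hood (a joint): opening of the hood, rad: 0 shut, 1.45 open stop. An over-centre spring strut pulls it shut below the balance point 0.90 (52 degrees), open above it, by about 1.8 N m per rad near it, 1 N m when shut (6 to 7 N lifts the bar); it never stays put by itself. Its white pointer pin runs round the black drum: red mark = balance point, yellow band = 0.70 to 0.84
- hood_bar (a point): middle of the hood's bright metal round bar: 12 mm thick, 55 mm clear between its side arms, level along the changer's y. Shut: 130 mm up, 45 mm in front of the hood's front edge, 25 mm above its top; 160 mm in front of and 30 mm above the hinge line. Pinch it from above across the changer's x; it can turn between the fingers as the hood swings
- hood_hinge (a point): point on the hood's hinge line, in the middle of the hood's width, 100 mm above the worktop; the hinge line runs along the changer's y axis
- bottle_blue: bystander: white bottle with a blue cap, 40 mm across, 85 mm high, loose; origin under its middle
- glass_beaker: bystander: small glass beaker, 52 x 58 x 59 mm, loose; origin under its middle
- pen: bystander: marker pen with a blue cap lying down, 126 x 13 mm, loose; origin under its middle
- tape: bystander: roll of tape lying flat, 81 mm across, 15 mm high, loose; origin under its middle

How it is judged (in metres and radians):
On the way, in this order (a step that is already met when the one before it is completed fails the run):
1. the carousel rests one click on, red-capped vial under the still shut hood, knob released (value of joint carousel between -0.09 and 0.09 rad and value of joint hood below 0.1 rad and contact force between the fingers and carousel below 0.1 N), for 0.2 s.
2. the hood is raised past its balance point by the fingers (value of joint hood above 0.92 rad and contact force between the fingers and hood above 0.1 N), for 0.1 s.
At the end, for the whole second after the job is handed in: The fingers hold the hood still (under 0.1 rad/s) between 0.68 and 0.885 rad open, just below its balance point at 0.90, nothing else carrying it, and the carousel rests within 0.09 rad of the place where the red-capped vial stands under the hood (value of joint hood between 0.68 and 0.885 rad and velocity of joint hood between -0.1 and 0.1 rad/s and contact force between the fingers and hood above 0.15 N and contact force between hood and bottle_blue below 0.05 N and contact force between hood and glass_beaker below 0.05 N and contact force between hood and pen below 0.05 N and contact force between hood and tape below 0.05 N and value of joint carousel between -0.09 and 0.09 rad); the arm keeps its last pose, push and grip.
It fails at once if the hood springs away towards its open stop (over 1.3 rad) (value of joint hood above 1.3 rad).
It fails at once if the hood is raised before the carousel has been indexed (value of joint hood above 0.3 rad and value of joint carousel above 0.5 rad).
It fails at once if the carousel is turned further than one click (value of joint carousel below -0.5 rad).
It fails at once if the carousel is turned the wrong way round (value of joint carousel above 1.6 rad).
It fails at once if a bystander is knocked or moved by more than 2 cm (distance of any of bottle_blue, glass_beaker, pen, tape from where it was at the start of the episode above 0.02 m).
It also fails if it takes over 51 s, if anything falls off the work surface, if the arm or the gripper's body presses on something with over 40 N, if the wrist force passes 120 N, or if a joint passes its speed limit or range.

## Robot

A 7-joint arm with a two-finger parallel gripper is mounted at the origin on a cart in front of the work surface, level with it; the furniture and walls round the work are solid. World frame = base frame: x ahead of the robot, y to its left, z up, the work surface at z = 0. Lengths are in mm, angles in rad, forces in N, time in s.
With the tool pointing down it reaches from about 400 to 900 mm from the base axis. Payload 5.6 kg.
Tool frame: the origin (TCP) lies midway between the tips of the shut fingers; the grasp point (between the pads) lies 19 mm behind it; z points along the fingers, y is the line along which they close (so a half turn about z gives the same grasp; the last joint's range is limited). The gripper opens to 92 mm and grips with 3 to 60 N. Pads are 20 mm wide; open, the fingers measure 128 mm over their backs; the gripper's body (75 mm by 189 mm) begins 69 mm behind the grasp point.
Start: joints at [-1.251, 0.468, -0.012, 1.603, 0.006, 1.071, -0.056], TCP at [230.722, 607.681, 214.592] pointing down, gripper open.
Joint ranges: [-2.53, 2.53], [-0.31, 2.02], [-1.57, 1.55], [0.28, 2.44], [-1.29, 4.43], [0.15, 1.84], [-2.92, 2.92]. Speed limits (rad/s): [2.57, 2.57, 3.14, 3.14, 3.14, 3.14, 3.14].

## Interface

Orientations are given as a rotation vector (axis times angle).
In Python, from cell import robot, grip, kin, viewer gives the robot as it stands. Calls block until the motion is done:
- robot.movep(position, orientation): joint-space move of the TCP to a pose.
- robot.servo_line(position, feed=150, rotation=None): straight line of the TCP; rotation=None keeps the orientation; feed is the mean speed in mm/s.
- robot.goto_joints(angles): joint-space move.
- grip(opening, newtons=None): opening from 0.0 (shut) to 1.0 (fully open); newtons is the grip in N (None keeps the last); returns when the fingers have stopped.
- robot.hold(seconds).
- kin.ik(position, orientation): joint angles nearest the present ones, or None.
- robot.observe(): the state.
- viewer.read_camera(name): name is "scene" or "top" or "wrist"; returns the picture (420x560x3 uint8, red, green, blue); there is no depth.
- viewer.camera_info(name): a dict with "camera_matrix" (3x3 intrinsics, pixels), "R" (3x3) and "t" (3): a world point X has camera coordinates R X + t. Camera axes: x right, y down, z forward; pixel columns grow to the right and rows downward; lengths in mm; the calibration is good to about 2 mm. A picture is of the moment at which its call begins: read the wrist's pose just before it. camera_info takes no time and is no camera call; for the wrist camera it gives the pose at the moment of the call.
A pose or a line that the arm cannot do raises robot.IKError and nothing moves.
- robot.job_done(): hands the job in; it is judged then, once.
Trained networks look in the newest picture that a camera, given by its name, has taken for a name from the list of things; names that differ only in an ending like _2 or _b are one class to them, and where a whole thing is asked for, a point or a joint stands for the part that bears it (a point fixed in the world has none). Each returns a list of dicts, best first, with "confidence" (0 to 1); they miss things now and then, are a little off and sometimes report something else, mostly with a low value. They report only what shows in the picture. A call takes as long as a camera call.
- viewer.silhouettes(name, camera): "mask" (420x560 bool, what is visible of it).
- viewer.pinpoint(name, camera): "at" ([x, y, z] in mm, in the coordinates of the camera as it stood for that picture, good to about 4 mm: a listed point, or the origin of a listed thing).
The state is a dict: "t": time; "joints": joint angles; "joint_velocities": joint speeds; "joint_torque": joint torques, N m; "tcp_pos": TCP position; "tcp_rot": TCP orientation; "contact_force": force on the tool from outside, world axes, zero at the start; "wrist_torque": the same for the moment, N m; "grip_width": opening from 0.0 (shut) to 1.0 (fully open); "grip_force": force on a finger pad.
Only numpy, scipy, OpenCV 4.12 (cv2) and the standard library are available. Lean on these libraries where they do the work, as an engineer would, in place of code of your own. Each camera call takes 0.05 s, during which the arm holds its last target. There are 200 camera calls.

## Working session

There is one attempt and no reset: what is moved stays moved. The work goes in short steps, each a Python script; the robot and the scene stay as the last script left them, time stands still between calls to the robot, and variables do not carry over. Pictures are saved under pics/ and viewed, at most 10 in all, crops included, and the job is handed in when it is done.

```bash
ls; mkdir -p pics; cat > h.py <<'E'
import numpy as np, cv2
from cell import robot, grip, kin, viewer
from scipy.spatial.transform import Rotation as Rn
def w(cam,name,n=2):
    I=viewer.camera_info(cam); R=np.array(I["R"]);t=np.array(I["t"])
    return [(np.round(R.T@(np.array(d["at"])-t),1),round(d["confidence"],2)) for d in viewer.pinpoint(name,cam)[:n]]
E
python3 - <<'E'
from h import *
ims=[]
for c in("scene","top"):
    im=viewer.read_camera(c); cv2.imwrite(f"pics/{c}0.png",im[:,:,::-1])
    for n in("changer","knob","red_vial","hood_bar","hood_hinge","bottle_blue","glass_beaker","pen","tape"):
        print(c,n,w(c,n))
o=robot.observe();print(o["t"],o["tcp_rot"],o["contact_force"])
E
```

```text
pics
scene changer []
scene knob [(array([554.7, 190.5, 140.8]), 0.69)]
scene red_vial [(array([608.5, 160.3,  75.4]), 0.81), (array([641.2, 334.1,  -1.3]), 0.62)]
scene hood_bar [(array([468. , 114.1, 131.5]), 0.7)]
scene hood_hinge [(array([634.7, 118.7,  99.7]), 0.88)]
scene bottle_blue [(array([552.7, 340.5,   1.6]), 0.69)]
scene glass_beaker [(array([642.7, 335.2,  -0. ]), 0.62), (array([413.9, 230.2,   3.4]), 0.42)]
scene pen [(array([408.6, 226.9,   1. ]), 0.53)]
scene tape [(array([433.9, 380.9,  -3.4]), 0.62), (array([644.5, 333.8,   1.4]), 0.41)]
top changer [(array([556.5, 140.7,   2.4]), 0.81), (array([639.9, 333.6,  -0.7]), 0.39)]
top knob [(array([558.4, 193.5, 140.6]), 0.97)]
top red_vial [(array([603.8, 160.3,  78.7]), 0.91), (array([ 6.419e+02,  3.318e+02, -2.000e-01]), 0.58)]
top hood_bar [(array([469.8, 120.3, 130.8]), 0.64)]
top hood_hinge [(array([627.9, 120. ,  98. ]), 0.95)]
top bottle_blue [(array([556.8, 338.4,  -1.3]), 0.74)]
top glass_beaker [(array([641.8, 331.3,   1.7]), 0.82)]
top pen [(array([416.2, 226.7,  -2.3]), 0.74)]
top tape [(array([431.3, 379.3,   0.8]), 0.89)]
1.0 [5.66875732e-01 3.08997019e+00 6.05463183e-05] [ 0.12630319  0.64695779 -0.62854514]
```

View pics/scene0.png

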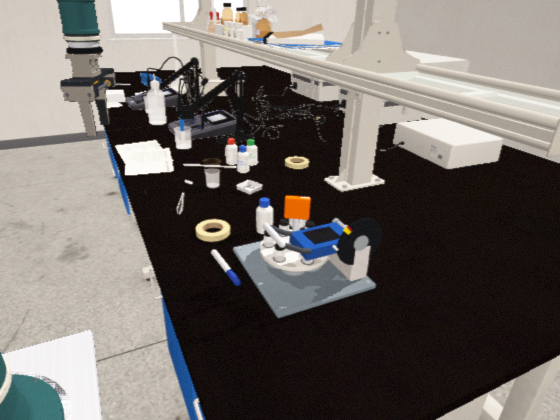

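View pics/top0.png

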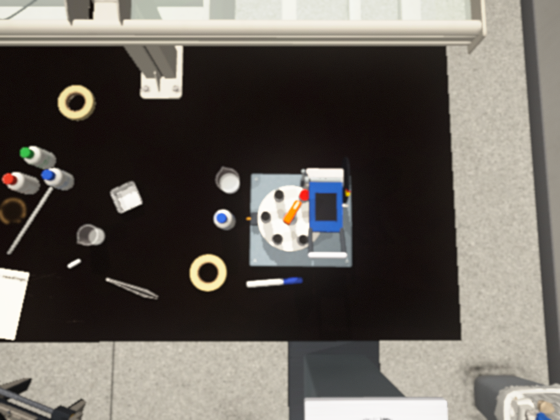

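The networks agree with both pictures: the changer is at about (556, 147) with yaw near 0. The wing runs at about +60° and the red cap is at upper right, near the hood. I'll refine this with the wrist camera from above.

```bash
cat >> h.py <<'E'
def down(a):
    "tool down, closing line at world angle a"
    c,s=np.cos(a),np.sin(a)
    return Rn.from_matrix(np.array([[-s,c,0],[c,s,0],[0,0,-1]]).T).as_rotvec()
E
python3 - <<'E'
from h import *
for k in(0,1,-1):
  for a in(60,30,0): 
    q=kin.ik([556,192,121],down(np.radians(a)+k*np.pi)); print(k,a,None if q is None else np.round(q,2))
  for p in([470,120,111],[560,120,230]):
    q=kin.ik(p,down(k*np.pi)); print(k,p,None if q is None else np.round(q,2))
E
```

```text
0 60 [-0.56  0.48  0.22  1.85 -0.14  0.83  0.78]
0 30 [-0.64  0.48  0.33  1.85 -0.2   0.84  0.31]
0 0 [-0.72  0.5   0.44  1.86 -0.27  0.85 -0.15]
0 [470, 120, 111] [-0.69  0.35  0.45  2.11 -0.23  0.72 -0.1 ]
0 [560, 120, 230] [-0.68  0.34  0.52  1.81 -0.19  1.04 -0.09]
1 60 [-1.25  0.93  1.34  1.89 -0.99  1.2  -1.64]
1 30 [-1.25  0.93  1.34  1.89 -0.99  1.2  -2.17]
1 0 [-0.22  0.49 -0.22  1.82  0.14  0.84  2.64]
1 [470, 120, 111] [-0.2   0.35 -0.14  2.08  0.07  0.72  2.76]
1 [560, 120, 230] [-0.23  0.32 -0.05  1.78  0.02  1.04  2.86]
-1 60 [-1.25  0.93  1.34  1.89 -0.99  1.2  -1.64]
-1 30 [-1.25  0.93  1.34  1.89 -0.99  1.2  -2.17]
-1 0 [-0.22  0.49 -0.22  1.82  0.14  0.84  2.64]
-1 [470, 120, 111] [-0.2   0.35 -0.14  2.08  0.07  0.72  2.76]
-1 [560, 120, 230] [-0.23  0.32 -0.05  1.78  0.02  1.04  2.86]
```

```bash
python3 - <<'E'
from h import *
robot.servo_line([230,600,330],feed=250)
robot.movep([520,170,330],down(np.radians(60)))
im=viewer.read_camera("wrist"); cv2.imwrite("pics/w1.png",im[:,:,::-1])
for n in("knob","red_vial","hood_bar","hood_hinge","changer"): print(n,w("wrist",n))
robot.movep([500,150,330],down(np.radians(0)))
viewer.read_camera("wrist")
for n in("knob","red_vial","hood_bar","hood_hinge","changer"): print(n,w("wrist",n))
print(robot.observe()["t"])
E
```

```text
knob [(array([560.9, 190.7, 136.5]), 0.76)]
red_vial [(array([602.2, 161. ,  75.8]), 0.77)]
hood_bar [(array([478.5, 116.9, 130.3]), 0.69)]
hood_hinge [(array([630.2, 115.6, 101.5]), 0.68)]
changer [(array([553.2, 141.3,  -1.7]), 0.95)]
knob [(array([557.8, 190.1, 136.8]), 0.91)]
red_vial [(array([600.9, 159.5,  73.9]), 0.88)]
hood_bar [(array([472.9, 116.4, 132.1]), 0.76)]
hood_hinge [(array([633.8, 117.7, 101.7]), 0.6)]
changer [(array([555.9, 146. ,  -2.7]), 0.83)]
5.0583
```

View pics/w1.png

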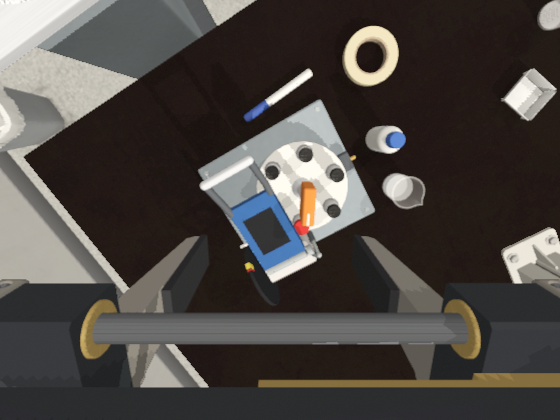

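```bash
python3 - <<'E'
from h import *
K=[558,191]
a=np.radians(60)
robot.movep([*K,230],down(a))
grip(0.5,25)
robot.servo_line([*K,121],feed=100)
print(robot.observe()["contact_force"])
grip(0.0,25)
o=robot.observe();print(o["t"],o["grip_width"]*92,o["grip_force"],o["contact_force"],o["wrist_torque"])
for d in (48,36,24,12,2):
    robot.movep([*K,121],down(np.radians(d)))
    o=robot.observe();print(d,np.round(o["tcp_pos"],1),np.round(o["contact_force"],1),np.round(o["wrist_torque"],2),o["grip_width"]*92)
robot.hold(.2)
grip(0.5,25)
robot.hold(.3)
robot.servo_line([*K,240],feed=150)
robot.movep([500,150,330],down(0))
im=viewer.read_camera("wrist"); cv2.imwrite("pics/w2.png",im[:,:,::-1])
for n in("knob","red_vial","hood_bar","hood_hinge"): print(n,w("wrist",n))
im=viewer.read_camera("top"); cv2.imwrite("pics/t2.png",cv2.resize(im[140:290,210:400,::-1],None,fx=3,fy=3))
for n in("knob","red_vial","hood_bar"): print(n,w("top",n))
print(robot.observe()["t"])
E
```

```text
[0.23673728 0.03014984 0.02291286]
8.6583 16.046006857714264 24.940546452999115 [-1.98397387 -2.55557111  2.82868341] [-0.6610619   0.5660718  -0.04524354]
48 [557.8 189.9 121.2] [-2.5 -5.4  5.4] [-0.88  0.54  0.01] 15.710754096343923
36 [557.7 189.8 121.2] [-3.7 -4.2  5.3] [-0.87  0.67 -0.08] 15.88149746654162
24 [557.5 189.7 121.2] [-4.1 -6.   5.6] [-0.96  0.82  0.03] 16.042577462504962
12 [557.4 189.7 121.2] [-4.7 -5.2  7.4] [-1.    0.91 -0.11] 15.702898102166465
2 [557.2 189.7 121.2] [-4.6 -4.8  7.3] [-1.02  1.06 -0.55] 16.333506061888425
knob [(array([556. , 191.1, 135.1]), 0.79), (array([432.6, 375.1,  -1. ]), 0.4)]
red_vial [(array([559.1, 130.7,  73.7]), 0.86), (array([477. , 117.1, 129.5]), 0.29)]
hood_bar [(array([475.2, 116.1, 129.1]), 0.85), (array([553.6, 139.2,  -3.3]), 0.29)]
hood_hinge [(array([631.2, 113.9, 100.4]), 0.64)]
knob [(array([557.1, 193.7, 141.4]), 0.72)]
red_vial []
hood_bar [(array([555. , 191.2, 139. ]), 0.64)]
13.125
```

View pics/w2.png

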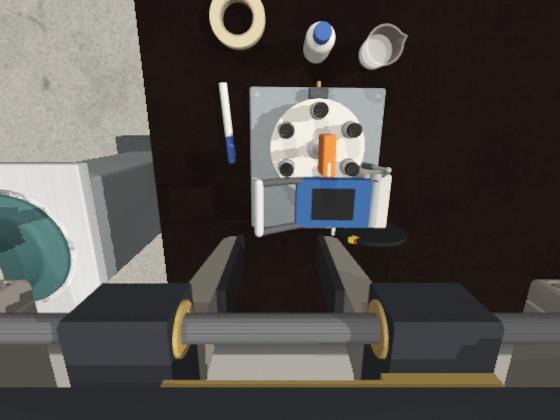

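The red cap is gone from view and only the five black caps show, at about (320,110), (353,130), (352,168), (286,168) and (286,130). The wing lies along changer y, at (327,155), so the indexing worked. Next is the bar, at (259,207) in this picture.

```bash
cat >> h.py <<'E'
def st(tag):
    o=robot.observe();print(tag,round(o["t"],2),np.round(o["tcp_pos"],1),np.round(o["contact_force"],1),round(o["grip_width"]*92,1),round(o["grip_force"],1))
    return o
DZ=17
L=np.hypot(160,30);A0=np.arctan2(30,160)
def bar(th,hx,y):
    return [hx-L*np.cos(A0+th),y,100+L*np.sin(A0+th)-DZ]
E
python3 - <<'E'
from h import *
p=[473,117]
robot.movep([*p,200],down(0))
grip(0.4,35)
robot.servo_line([*p,130-DZ],feed=80); st("at")
grip(0.0,35); o=st("grip")
hx=473+160
for th in(.1,.2,.3):
    robot.servo_line(bar(th,hx,117),feed=60); st((th,np.round(bar(th,hx,117),1)))
viewer.read_camera("scene"); print(w("scene","hood_bar"))
im=viewer.read_camera("scene"); cv2.imwrite("pics/s3.png",cv2.resize(im[170:320,220:410,::-1],None,fx=4,fy=4))
E
```

```text
at 15.31 [473.4 117.1 113.4] [-0.1  0.3 -0.4] 36.5 0.0
grip 15.82 [471.4 117.1 113. ] [-5.4  0.2  5.9] 11.2 35.0
(0.1, array([476.8, 117. , 128.8])) 16.24 [475.  117.  128.6] [-5.8 -0.1 -5.9] 11.0 35.0
(0.2, array([482.1, 117. , 144.2])) 16.67 [480.2 116.9 144.4] [-8.2  1.  -4.3] 11.0 35.0
(0.3, array([489. , 117. , 158.9])) 17.09 [486.7 116.8 159.2] [-9.4  0.4 -3. ] 10.8 35.0
[(array([481.2, 116.7, 177.4]), 0.59)]
```

View pics/s3.png

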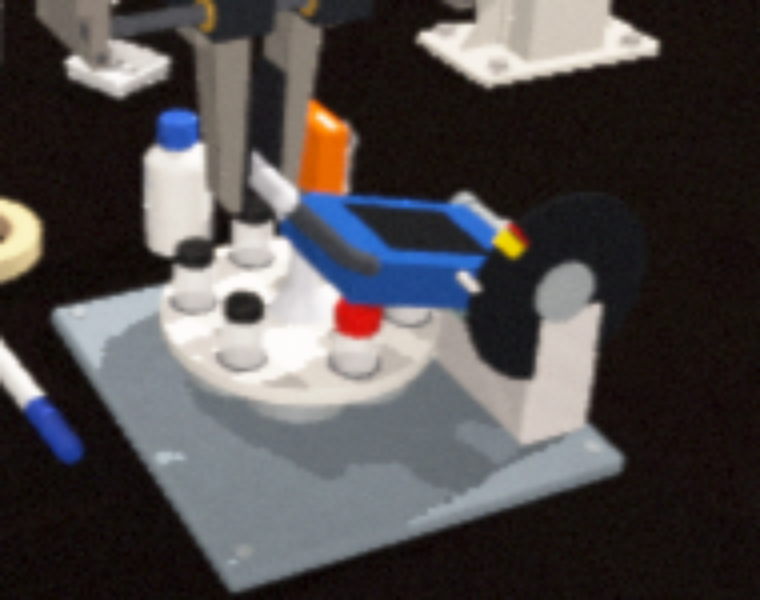

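The picture shows the bar in the fingers and the hood about 0.3 rad open, with the white pointer at (468,282) below the yellow mark at (510,243). The force says the hinge is a few mm nearer the robot than I assumed, so I'll correct that and continue past the balance point.

```bash
python3 - <<'E'
from h import *
hx=629
def go(th,f=60):
    robot.servo_line(bar(th,hx,117),feed=f); o=st((th,np.round(bar(th,hx,117),1)))
    p=o["tcp_pos"]; print("  est",round(np.arctan2(p[2]+DZ-100,hx-p[0])-A0,3))
for th in(.3,.4,.5,.6,.7,.8,.9,.98): go(th)
robot.hold(.3); st("top")
viewer.read_camera("scene"); print(w("scene","hood_bar"))
im=viewer.read_camera("scene"); cv2.imwrite("pics/s4.png",cv2.resize(im[170:320,220:410,::-1],None,fx=4,fy=4))
E
```

```text
(0.3, array([485. , 117. , 158.9])) 17.49 [487.  116.8 159.9] [  4.3   0.6 -10.1] 10.8 35.0
  est 0.311
(0.4, array([493.3, 117. , 172.9])) 17.92 [494.3 116.8 173.2] [  5.1  -0.6 -10.2] 10.3 35.0
  est 0.404
(0.5, array([503., 117., 186.])) 18.34 [502.8 116.7 185.7] [ 4.  -1.6 -9.5] 11.0 35.0
  est 0.498
(0.6, array([513.9, 117. , 198.1])) 18.77 [513.2 116.6 198.2] [-3.5 -3.6 -4. ] 11.2 35.0
  est 0.597
(0.7, array([526., 117., 209.])) 19.19 [524.5 116.5 209.6] [-8.3 -3.2  3.1] 10.9 35.0
  est 0.696
(0.8, array([539. , 117. , 218.7])) 19.62 [537.4 116.4 220.2] [-9.9 -4.1  9.7] 11.0 35.0
  est 0.797
(0.9, array([553., 117., 227.])) 20.04 [553.2 116.3 229.4] [-7.6 -4.3 11.8] 11.2 35.0
  est 0.908
(0.98, array([564.8, 117. , 232.6])) 20.41 [566.4 116.1 235.4] [-4.3 -4.1  9.3] 10.5 35.0
  est 0.995
top 20.71 [566.2 116.1 235.3] [-3.8 -4.3  9.3] 10.6 35.0
[(array([563.6, 118.8, 249.8]), 0.78)]
```

View pics/s4.png

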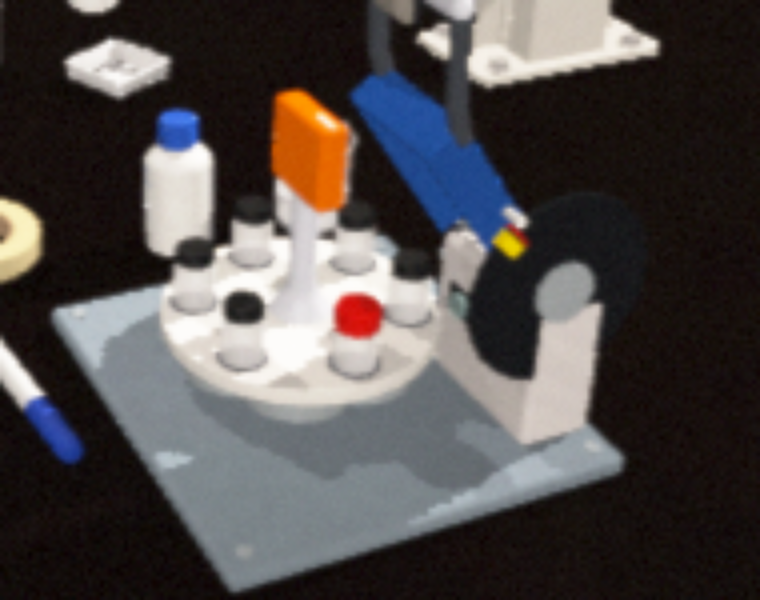

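The pointer at (513,217) has passed the red mark at (518,235), so the hood is past balance at about 0.98 rad. I'll ease it back to 0.78.

```bash
python3 - <<'E'
from h import *
hx=629
for th in(.91,.84,.78):
    robot.servo_line(bar(th,hx,117),feed=40); p=st(th)["tcp_pos"]
    print("  est",round(np.arctan2(p[2]+DZ-100,hx-p[0])-A0,3))
robot.hold(.5); st("hold")
viewer.read_camera("scene"); print(w("scene","hood_bar"))
im=viewer.read_camera("scene"); cv2.imwrite("pics/s5.png",cv2.resize(im[200:270,310:400,::-1],None,fx=8,fy=8,interpolation=cv2.INTER_CUBIC))
E
```

```text
0.91 21.29 [556.2 116.3 230.5] [-4.  -4.5  8.2] 10.8 35.0
  est 0.927
0.84 21.73 [546.2 116.5 224.6] [-5.  -3.9  6.2] 10.9 35.0
  est 0.856
0.78 22.12 [537.6 116.6 218.6] [-2.9 -4.9  5.2] 10.9 35.0
  est 0.792
hold 22.62 [537.7 116.6 218.7] [-3.2 -4.   5.5] 10.9 35.0
[(array([532.8, 119.3, 235.1]), 0.62)]
```

View pics/s5.png

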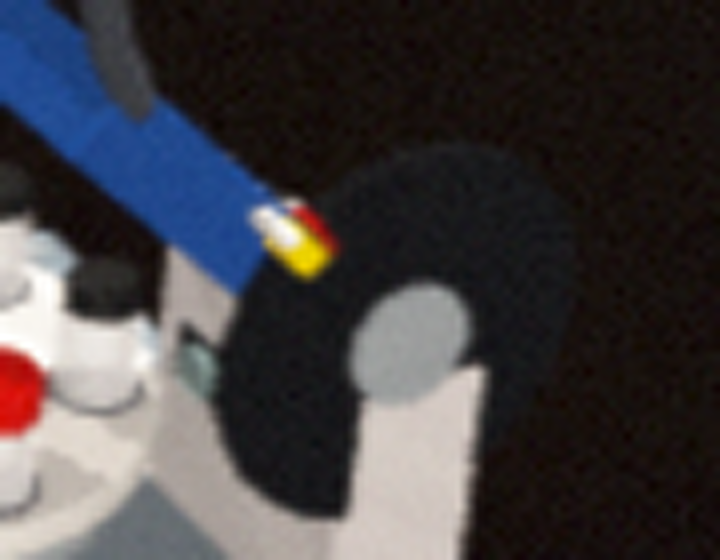

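The pointer at (278,228) is on the yellow band (about (305,255)) and below the red mark at (318,225). The hood is steady at about 0.79 rad.

```bash
python3 -c "
from h import *
print(robot.job_done())"
```

```text
the job is handed in; nothing more can be done
None
```

The job is handed in, with no verdict shown: the carousel is one click on with the red vial under the hood, and the fingers hold the bar at about 0.79 rad with the pointer on the yellow band, after a rise to about 0.98 rad.

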